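# Scan the tubing pump, then hold its pressure arm open

## Robot

A 6-joint arm with a two-finger parallel gripper is mounted at the origin on a cart in front of the work surface, level with it; the furniture and walls round the work are solid. World frame = base frame: x ahead of the robot, y to its left, z up, the work surface at z = 0. Lengths are in m, angles in rad, forces in N, time in s.
With the tool pointing down it reaches from about 0.325 to 0.9 m from the base axis. Payload 6.1 kg.
Tool frame: the origin (TCP) lies at the very end of the fingers, on their centre line; the grasp point (between the pads) lies 19 mm behind it (tcp_to_grasp is the z of the grasp point in the tool frame, in m); z points along the fingers, y is the line along which they close (so a half turn about z gives the same grasp; the last joint's range is limited). The gripper opens to 85 mm and grips with 20 to 120 N. Pads are 22 mm wide; open, the fingers measure 114 mm over their backs; the gripper's body (76 mm by 85 mm) begins 54 mm behind the grasp point. The pads swing forward as they close: fully open they stand 13 mm farther back than shut.
Start: joints at [1.106, 0.22, 1.526, -0, 1.395, -0.126], TCP at [0.208, 0.589, 0.231] pointing down, gripper open.
Joint ranges: [-2.98, 2.98], [-0.91, 2.08], [0.09, 2.57], [-1.24, 4.39], [0.2, 2.65], [-2.68, 2.68]. Speed limits (rad/s): [2.57, 2.57, 3.01, 3.14, 3.14, 3.14].

## Interface

Orientations are given as a rotation vector (axis times angle).
In Python, from plant import get_obs, read_camera, camera_model, sign_off, look_for, place_of, tcp_to_grasp gives the robot as it stands.
- The arm moves only by the shell command python3 -m crank 'ROWS' [FORCE]. ROWS is JSON, a list of rows, each an object of numbers: "tx", "ty", "tz": the shift along the tool's x, y, z scaled (see below); "twist": the turn about the tool's z scaled (see below); "jaw": the gripper command: -1 is fully open, 1 is shut, values between are in proportion. In form: [{"tx": .., "ty": .., "tz": .., "twist": .., "jaw": ..}, ...]. A call has 1 to 8 rows; each row shifts and turns the commanded pose from where the row before left it, along the tool's axes as they then stand; what a row does not reach is not made up. The controller multiplies each number of a shift by 25 cm and each number of a turn by 60 degrees. A row lasts 1/10 s, in which the tool goes at most 50 mm and 8.59 degrees, less where a joint would pass 70% of its speed; a pose out of reach is approached as far as the arm can. A call with a number of a shift or a turn outside -1 to 1 is refused whole. A call with a gripper value outside its range is refused whole. The fingers move at their own pace and stop on an object; FORCE is the grip in N (left out, the last holds). Time passes only in rows, so rows that do not move let the fingers close. It gives the time, the measured TCP pose, the force, the opening and the grip force at its end, in the units of the state.
- get_obs(): the state, without advancing time (a new reading comes with each control period).
- read_camera(name): name is "side" or "top" or "wrist"; returns (picture, depth): 480x640x3 uint8, blue, green, red; 480x640 float32, m along the optical axis (not along the pixel's ray), 0 where there is no reading.
- camera_model(name): a dict with "camera_matrix" (3x3 intrinsics, pixels), "eye" and "orientation" of the camera in the world; the wrist camera has in their place "mount" (4x4, takes a point from camera to tool coordinates, whose origin is the TCP and whose axes are the flange's). Camera axes: x right, y down, z forward; pixel columns grow to the right and rows downward; lengths in m; the calibration is good to about 2 mm. The wrist camera is an equidistant fisheye: a pixel r from the principal point sees the ray r / f radians off the axis. A picture is of the moment at which its call begins: read the wrist's pose just before it. camera_model takes no time and is no camera call.
- sign_off(): hands the job in; it is judged then, once.
Trained networks look in the newest picture that a camera, given by its name, has taken for a name from the list of things; names that differ only in an ending like _2 or _b are one class to them, and where a whole thing is asked for, a point or a joint stands for the part that bears it (a point fixed in the world has none). Each returns a list of dicts, best first, with "confidence" (0 to 1); they miss things now and then, are a little off and sometimes report something else, mostly with a low value. They report only what shows in the picture. A call takes as long as a camera call. They do not tell look-alikes from the thing itself.
- look_for(camera, label): "centre" ([row, column] as shares, 0 to 1, of the picture: columns of its width, rows of its height, amid what is visible of it).
- place_of(camera, label): "centre" ([row, column] as shares, 0 to 1, of the picture: columns of its width, rows of its height: a listed point, or the origin of a listed thing).
The state is a dict: "time_s": time; "joint_pos": joint angles; "qvel": joint speeds; "joint_torque": joint torques, N m; "tcp_pos": TCP position; "tool_rot": TCP orientation; "contact_force": force on the tool from outside, world axes, zero at the start; "ft_torque": the same for the moment, N m; "opening": opening from 0.0 (shut) to 1.0 (fully open); "grasp_force": force on a finger pad.
Only numpy, scipy, OpenCV 4.12 (cv2) and the standard library are available. Lean on these libraries where they do the work, as an engineer would, in place of code of your own. Each camera call takes 0.05 s, during which the arm holds its last target. There are 200 camera calls.

## Task

Log the tubing pump and open it for new tubing: pick up the stick scanner, point it level and square at the middle of the bar-code label on the pump's right side with its window about 10 cm away, hold it steady there for a good second, and lay it flat on the bench again. Then swing the pump's sprung pressure arm by its finger post all the way to its stop, and finish still holding it there against its spring, never letting it snap back; leave the other things where they are.

Things in the scene. Friction and masses are not known exactly. Their poses are not given: they have to be found in the camera images.
- pump: the tubing pump, fixed to the bench: grey housing (sizes in mm) 150 deep (x), 120 wide (y), 80 high, with a roller rotor on top (rotor top 108 above the bench) and a display and knob on its front. Origin: centre of its underside, on the bench. x points from its front to its back, y to its left, z up. It stands turned by up to 17 degrees. Nothing on it is higher than 116 but the arm's post
- label (a point): centre of the white bar-code label, 44 mm wide by 28 high, in the middle of the pump's right-hand side (the -y side of the pump), 50 above the bench, 60 from the pump's centre line. Axes as the pump's: the label faces the pump's -y.
- pivot (a point): point on the vertical pivot axis of the pump's sprung pressure arm, near the rear left corner of the deck (50 mm back and 35 left of the pump's centre), at the height of finger_post (142 above the bench). Axes as the pump's
- finger_post (a point): upright round steel finger post at the free end of the pressure arm: 14 mm diameter, bare from 108 to 165 above the bench; this point is on its axis, 142 up, 100 from the pivot axis. The arm under it is two flat aluminium plates, 16 wide, top at 108, with a white roller between them. Arm shut: post 50 in front of and 35 left of the pump's centre
- pump_arm (a joint): angle of the pressure arm, rad: 0 shut (its spring holds it there), 0.95 fully open at its stop. Opening swings the post clockwise seen from above, about the pivot, away from the rotor and out over the pump's left side. The spring always pulls it shut: about 3 N at the post to start, 6 N at the stop; let go, it snaps back
- scanner_mid (a point): centre of the loose stick bar-code scanner, half-way up (20 mm above its underside). A grey stick 140 long, 40 high, about 130 g, lying flat on the bench right of the pump. x points along it to the window end, z up. The handle, 30 wide, runs from 70 behind this point to 30 ahead of it; the head beyond is 46 wide, to 70 ahead
- scanner_window (a point): centre of the dark window in the scanner's front end, 70 mm ahead of scanner_mid along x and at the same height; the scanner reads straight ahead along its x axis.
- scanner: the scanner itself: origin at the centre of its underside, 20 mm below scanner_mid, same axes.
- square_bottle: bystander, to be left alone: clear square bottle with a white cap, 73 x 73 x 158 mm, standing behind the pump. Origin: centre of its underside.
- culture_flask: bystander, to be left alone: clear culture flask with a white cap, 45 x 72 x 138 mm, standing at the back right. Origin: centre of its underside.
- tip_waste: bystander, to be left alone: translucent beaker, 105 x 84 x 102 mm, standing at the right, behind the scanner. Origin: centre of its underside.
- tip_box: bystander, to be left alone: tip box, 92 x 124 x 56 mm, standing at the far right. Origin: centre of its underside.
- timer: bystander, to be left alone: small white bench timer, 62 x 62 x 21 mm, lying near the front edge. Origin: centre of its underside.
Mind the look-alikes: they are no part of the job. What is shaped like the scanner but turquoise or yellow is not meant.

How it is judged:
On the way, in this order (a step that is already met when the one before it is completed fails the run):
1. the held scanner points at the label, level and square, and is kept steady (x of label in the frame of scanner_window between 0.03 and 0.18 m and y of label in the frame of scanner_window between -0.02 and 0.02 m and z of label in the frame of scanner_window between -0.014 and 0.014 m and angle between the x axis of scanner_window and the y axis of pump, either way round below 0.45 rad and linear speed of scanner below 0.04 m/s and contact force between scanner and the fingers above 1 N), for 0.8 s.
2. the scanner lies flat on the bench again and is let go (height (world z) of scanner_mid between 0.012 and 0.025 m and angle between scanner_mid's own z axis and vertical below 0.12 rad and contact force between scanner and the arm below 0.1 N and contact force between scanner and the fingers below 0.1 N and linear speed of scanner below 0.03 m/s), for 0.2 s.
3. the fingers hold the pressure arm at its stop (value of joint pump_arm above 0.88 rad and velocity of joint pump_arm between -0.15 and 0.15 rad/s and contact force between pump_arm and the fingers above 2 N), for 0.3 s.
At the end, for the whole second after the job is handed in: the fingers hold the pressure arm still at its stop (above 0.88 of 0.95 rad, pressing with more than 2 N); the scanner lies flat on the bench (centre below 25 mm, tilt below 0.12 rad), at rest, untouched (all of step 2 and all of step 3); the arm keeps its last pose, push and grip.
It fails at once if the pressure arm snaps back (velocity of joint pump_arm below -4 rad/s).
It fails at once if a bottle, flask, beaker, tip box or the timer is pushed out of place (3 cm) (distance of any of square_bottle, culture_flask, tip_waste, tip_box, timer from where it was at the start of the episode above 0.03 m).
It also fails if it takes over 61 s, if anything falls off the work surface, if the arm or the gripper's body presses on something with over 40 N, if the wrist force passes 120 N, or if a joint passes its speed limit or range.

## Working session

There is one attempt and no reset: what is moved stays moved. The work goes in short steps, Python scripts to look and compute and a shell command to move; the robot and the scene stay as the last step left them, time stands still between calls to the robot, and variables do not carry over. Pictures are saved under pics/ and viewed, at most 10 in all, crops included, and the job is handed in when it is done.

```bash
mkdir -p pics; ls; cat > h.py <<'E'
import numpy as np, cv2
from scipy.spatial.transform import Rotation as R
from plant import *
def cam(name):
    m=camera_model(name); K=np.array(m["camera_matrix"])
    return m,K
def pose(name):
    m,K=cam(name)
    if name=="wrist":
        o=get_obs(); T=np.eye(4); T[:3,:3]=R.from_rotvec(o["tool_rot"]).as_matrix(); T[:3,3]=o["tcp_pos"]
        return T@np.array(m["mount"])
    T=np.eye(4); q=np.array(m["orientation"]); T[:3,:3]=q if q.shape==(3,3) else R.from_rotvec(q).as_matrix(); T[:3,3]=m["eye"]; return T
def ray(name,rc,T):
    """rc shares -> origin, world direction (camera z=1 for pinhole)"""
    m,K=cam(name); u=rc[1]*640; v=rc[0]*480
    x=(u-K[0,2])/K[0,0]; y=(v-K[1,2])/K[1,1]
    if name=="wrist":
        r=np.hypot(x,y); s=np.sin(r)/max(r,1e-9); d=np.array([x*s,y*s,np.cos(r)])
    else: d=np.array([x,y,1.])
    return T[:3,3],T[:3,:3]@d
def atz(name,rc,z,T):
    o,d=ray(name,rc,T); return o+d*(z-o[2])/d[2]
E
cat > a.py <<'E'
from h import *
H=dict(pump=0,label=.05,pivot=.142,finger_post=.142,scanner_mid=.02,scanner_window=.02,square_bottle=0,culture_flask=0,tip_waste=0,tip_box=0,timer=0)
for c in ["top","side"]:
    T=pose(c); p,d=read_camera(c); cv2.imwrite(f"pics/{c}0.png",p); print(c,T[:3,3].round(3),T[:3,2].round(2))
    for n in H:
        if c=="side" and n in("square_bottle","culture_flask","tip_waste","tip_box","timer"): continue
        for e in place_of(c,n)[:3]:
            rc=e["centre"]; print(n,round(e["confidence"],2),[round(rc[1]*640),round(rc[0]*480)],atz(c,rc,H[n],T).round(3))
o=get_obs(); print(o["time_s"],R.from_rotvec(o["tool_rot"]).as_matrix().round(2),tcp_to_grasp)
print(camera_model("wrist"))
E
python3 a.py
```

```text
pics
top [-0.076 -0.579  1.909] [ 0.33  0.17 -0.93]
pump 0.59 [260, 220] [ 0.568 -0.015  0.   ]
label 0.69 [268, 222] [ 0.557 -0.055  0.05 ]
pivot 0.88 [257, 187] [0.613 0.01  0.142]
finger_post 0.69 [280, 176] [ 0.682 -0.034  0.142]
finger_post 0.62 [232, 205] [0.523 0.046 0.142]
scanner_mid 0.83 [335, 228] [ 0.654 -0.251  0.02 ]
scanner_mid 0.55 [428, 355] [ 0.414 -0.696  0.02 ]
scanner_window 0.8 [317, 266] [ 0.509 -0.261  0.02 ]
scanner_window 0.71 [324, 211] [ 0.691 -0.191  0.02 ]
scanner_window 0.7 [436, 339] [ 0.472 -0.697  0.02 ]
square_bottle 0.96 [280, 177] [0.739 0.006 0.   ]
square_bottle 0.41 [260, 220] [ 0.567 -0.013  0.   ]
culture_flask 0.91 [320, 187] [ 0.771 -0.131  0.   ]
culture_flask 0.63 [385, 238] [ 0.705 -0.409  0.   ]
culture_flask 0.55 [233, 205] [0.572 0.096 0.   ]
tip_waste 0.66 [384, 240] [ 0.699 -0.409  0.   ]
tip_waste 0.21 [398, 306] [ 0.517 -0.548  0.   ]
tip_box 0.79 [398, 308] [ 0.511 -0.55   0.   ]
timer 0.81 [239, 280] [ 0.354 -0.057  0.   ]
side [-0.112 -1.269  0.79 ] [ 0.49  0.73 -0.48]
pump 0.72 [287, 243] [ 0.574 -0.006  0.   ]
label 0.7 [288,
[... 420 characters left out ...]
anner_window 0.83 [344, 254] [ 0.67 -0.21  0.02]
scanner_window 0.63 [293, 201] [0.759 0.253 0.02 ]
0.95 [[-0.94  0.33  0.  ]
 [ 0.33  0.94 -0.  ]
 [-0.   -0.   -1.  ]] -0.0187
{'camera_matrix': array([[371.64829954,   0.        , 317.78232474],
       [  0.        , 371.64829954, 239.19287948],
       [  0.        ,   0.        ,   1.        ]]), 'mount': array([[ 1.08610187e-03, -9.62966430e-01, -2.69619129e-01,
         7.06397227e-02],
       [ 9.99999300e-01,  9.19154039e-04,  7.45446453e-04,
        -1.08261541e-04],
       [-4.70018399e-04, -2.69619750e-01,  9.62966754e-01,
        -1.42374534e-01],
       [ 0.00000000e+00,  0.00000000e+00,  0.00000000e+00,
         1.00000000e+00]])}
```

```bash
python3 -c "
import cv2
t=cv2.imread('pics/top0.png')[130:380,190:480];s=cv2.imread('pics/side0.png')[150:420,210:430]
cv2.imwrite('pics/c0.png',cv2.resize(t,None,fx=2.4,fy=2.4,interpolation=2))
cv2.imwrite('pics/c1.png',cv2.resize(s,None,fx=2.2,fy=2.2,interpolation=2))"
```

```text
(no output)
```

View pics/c0.png

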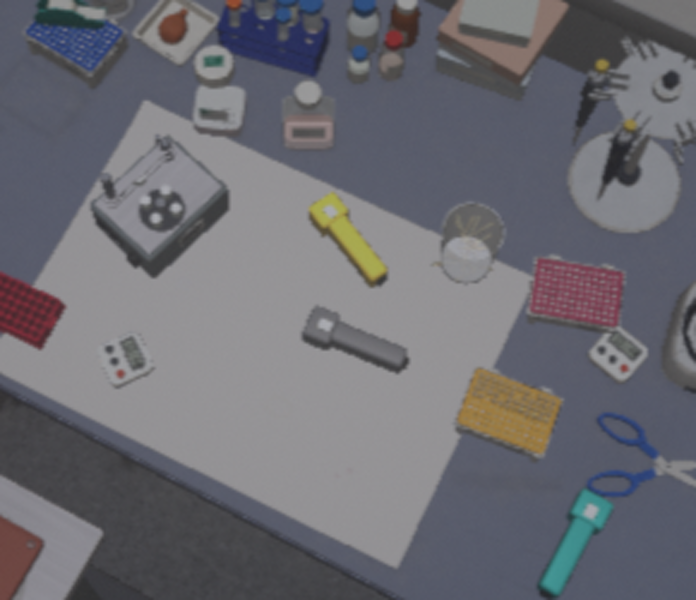

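View pics/c1.png

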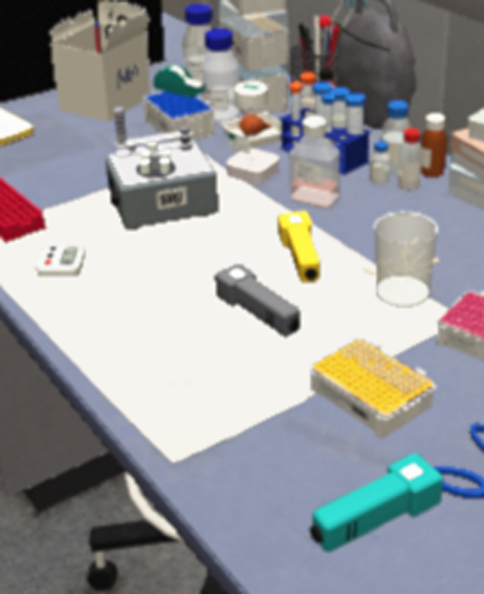

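The grey scanner lies at about (338,271) in the top view, with its head toward the pump. The yellow look-alike is behind it and the turquoise one is at far right. The pump is at about (0.558, -0.009) with yaw about -17°, and the scanner at about (0.52, -0.33) with yaw about 95°.

```bash
A='{"tx":-0.12,"ty":-0.152}'; true
python3 -m crank '[{"tx":-0.12,"ty":-0.152,"tz":0,"twist":0,"jaw":-1},{"tx":-0.12,"ty":-0.152,"tz":0,"twist":0,"jaw":-1},{"tx":-0.12,"ty":-0.152,"tz":0,"twist":0,"jaw":-1},{"tx":-0.12,"ty":-0.152,"tz":0,"twist":0,"jaw":-1},{"tx":-0.12,"ty":-0.152,"tz":0,"twist":0,"jaw":-1},{"tx":-0.12,"ty":-0.152,"tz":0,"twist":0,"jaw":-1},{"tx":-0.12,"ty":-0.152,"tz":0,"twist":0,"jaw":-1},{"tx":-0.12,"ty":-0.152,"tz":0,"twist":0,"jaw":-1}]'
python3 -m crank '[{"tx":-0.12,"ty":-0.152,"tz":0,"twist":0,"jaw":-1},{"tx":-0.12,"ty":-0.152,"tz":0,"twist":0,"jaw":-1},{"tx":-0.12,"ty":-0.152,"tz":0,"twist":0,"jaw":-1},{"tx":-0.12,"ty":-0.152,"tz":0,"twist":0,"jaw":-1},{"tx":-0.12,"ty":-0.152,"tz":0,"twist":0,"jaw":-1},{"tx":-0.12,"ty":-0.152,"tz":0,"twist":0,"jaw":-1},{"tx":-0.12,"ty":-0.152,"tz":0,"twist":0,"jaw":-1},{"tx":-0.12,"ty":-0.152,"tz":0,"twist":0,"jaw":-1}]'
```

```text
time_s: 1.75
tcp_pos: [0.3333, 0.2213, 0.2316]
tool_rot: [0.528, 3.096, 0.001]
contact_force: [1.5, 0.3, 0.0]
opening: 0.999
grasp_force: 0.0
time_s: 2.55
tcp_pos: [0.4587, -0.1458, 0.2317]
tool_rot: [0.53, 3.095, -0.0]
contact_force: [0.1, 1.3, 0.3]
opening: 0.994
grasp_force: 0.0
```

```bash
python3 -m crank '[{"tx":-0.12,"ty":-0.152,"tz":0,"twist":0.13,"jaw":-1},{"tx":-0.10,"ty":-0.165,"tz":0,"twist":0.135,"jaw":-1},{"tx":0,"ty":0,"tz":0,"twist":0.14,"jaw":-1},{"tx":0,"ty":0,"tz":0,"twist":0.14,"jaw":-1},{"tx":0,"ty":0,"tz":0,"twist":0.14,"jaw":-1},{"tx":0,"ty":0,"tz":0,"twist":0.14,"jaw":-1},{"tx":0,"ty":0,"tz":0,"twist":0.14,"jaw":-1},{"tx":0,"ty":0,"tz":0,"twist":0.13,"jaw":-1}]'
python3 -m crank '[{"tx":0,"ty":0,"tz":0,"twist":0,"jaw":-1},{"tx":0,"ty":0,"tz":0,"twist":0,"jaw":-1}]'
cat > w.py <<'E'
from h import *
import sys
H=dict(label=.05,pivot=.142,finger_post=.142,scanner_mid=.02,scanner_window=.02)
T=pose("wrist"); p,d=read_camera("wrist"); cv2.imwrite(f"pics/{sys.argv[1]}.png",p); np.save("d.npy",d)
o=get_obs(); M=R.from_rotvec(o["tool_rot"]).as_matrix(); print(o["time_s"],o["tcp_pos"],"toolx yaw",np.degrees(np.arctan2(M[1,0],M[0,0])),"down",M[2,2])
for n in sys.argv[2:]:
    for e in place_of("wrist",n)[:3]:
        rc=e["centre"]; print(n,round(e["confidence"],2),[round(rc[1]*640),round(rc[0]*480)],atz("wrist",rc,H[n],T).round(4))
E
python3 w.py w1 scanner_mid scanner_window label pivot finger_post
```

```text
time_s: 3.35
tcp_pos: [0.4774, -0.2375, 0.2314]
tool_rot: [2.132, 2.308, 0.0]
contact_force: [0.0, -0.2, 0.2]
opening: 1.003
grasp_force: 0.0
time_s: 3.55
tcp_pos: [0.4774, -0.2374, 0.2314]
tool_rot: [2.12, 2.318, -0.0]
contact_force: [-0.0, -1.0, -0.2]
opening: 0.999
grasp_force: 0.0
3.6 [ 0.47741093 -0.23744578  0.23135353] toolx yaw 95.07674984809746 down -0.9999999920315522
scanner_mid 0.97 [351, 299] [ 0.5183 -0.3289  0.02  ]
scanner_mid 0.58 [476, 240] [ 0.6442 -0.2536  0.02  ]
scanner_window 0.92 [355, 237] [ 0.5141 -0.2614  0.02  ]
scanner_window 0.8 [513, 186] [ 0.6768 -0.1909  0.02  ]
label 0.65 [413, 32] [ 0.5437 -0.0631  0.05  ]
pivot 0.56 [571, 137] [ 0.6511 -0.1397  0.142 ]
```

View pics/w1.png

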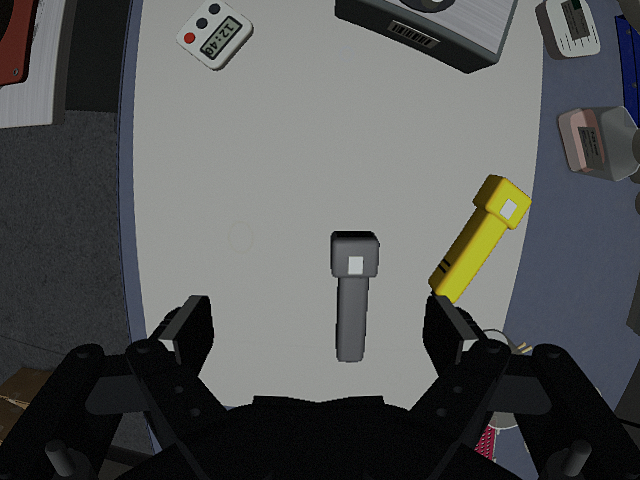

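The picture shows the grey scanner with its middle at (351,299) and window at (355,237), and the yellow decoy to the right. The pads will straddle the handle, so I go down.

```bash
python3 -m crank '[{"tx":-0.128,"ty":0.043,"tz":0.06,"twist":0.012,"jaw":-1},{"tx":-0.128,"ty":0.043,"tz":0.12,"twist":0.012,"jaw":-1},{"tx":-0.128,"ty":0.043,"tz":0.12,"twist":0,"jaw":-1},{"tx":0,"ty":0,"tz":0.16,"twist":0,"jaw":-1},{"tx":0,"ty":0,"tz":0.16,"twist":0,"jaw":-1},{"tx":0,"ty":0,"tz":0.12,"twist":0,"jaw":-1},{"tx":0,"ty":0,"tz":0.1,"twist":0,"jaw":-1},{"tx":0,"ty":0,"tz":0.05,"twist":0,"jaw":-1}]'
python3 -m crank '[{"tx":0,"ty":0,"tz":0,"twist":0,"jaw":0.6},{"tx":0,"ty":0,"tz":0,"twist":0,"jaw":1},{"tx":0,"ty":0,"tz":0,"twist":0,"jaw":1},{"tx":0,"ty":0,"tz":0,"twist":0,"jaw":1},{"tx":0,"ty":0,"tz":0,"twist":0,"jaw":1},{"tx":0,"ty":0,"tz":0,"twist":0,"jaw":1},{"tx":0,"ty":0,"tz":0,"twist":0,"jaw":1},{"tx":0,"ty":0,"tz":0,"twist":0,"jaw":1}]' 50
```

```text
time_s: 4.65
tcp_pos: [0.515, -0.3296, 0.0058]
tool_rot: [-2.15, -2.285, 0.0]
contact_force: [-0.3, 0.4, 0.8]
opening: 0.998
grasp_force: 0.0
time_s: 5.45
tcp_pos: [0.5181, -0.332, 0.0111]
tool_rot: [2.151, 2.284, 0.001]
contact_force: [1.9, -0.6, 6.0]
opening: 0.343
grasp_force: 51.6
```

```bash
python3 -m crank '[{"tx":0,"ty":0,"tz":-0.03,"twist":0,"jaw":1},{"tx":0,"ty":0,"tz":-0.05,"twist":0,"jaw":1},{"tx":0,"ty":0,"tz":-0.05,"twist":0,"jaw":1},{"tx":0.1,"ty":-0.018,"tz":0,"twist":0,"jaw":1},{"tx":0.1,"ty":-0.018,"tz":0,"twist":0,"jaw":1},{"tx":0.1,"ty":-0.018,"tz":0,"twist":0,"jaw":1},{"tx":0.1,"ty":-0.018,"tz":0,"twist":0,"jaw":1},{"tx":0,"ty":0,"tz":0,"twist":0.08,"jaw":1}]'
python3 -m crank '[{"tx":0,"ty":0,"tz":0,"twist":0.09,"jaw":1},{"tx":0,"ty":0,"tz":0,"twist":0.09,"jaw":1},{"tx":0,"ty":0,"tz":0,"twist":0.08,"jaw":1},{"tx":0,"ty":0,"tz":0,"twist":0,"jaw":1},{"tx":0,"ty":0,"tz":0,"twist":0,"jaw":1}]'
python3 w.py w2 scanner_mid scanner_window label pivot finger_post
python3 - <<'E'
from h import *
for c in ["side","top"]:
    T=pose(c);p,d=read_camera(c);cv2.imwrite(f"pics/{c}1.png",p)
    for n in ["scanner_window","scanner_mid","label"]:
        for e in place_of(c,n)[:3]:
            print(c,n,round(e["confidence"],2),atz(c,e["centre"],.05,T).round(3))
a=cv2.imread('pics/side1.png')[150:350,230:430];b=cv2.imread('pics/w2.png')
cv2.imwrite('pics/m1.png',np.hstack([cv2.resize(a,(400,400)),cv2.resize(b,(400,300),interpolation=3).copy() if 0 else cv2.copyMakeBorder(cv2.resize(b,(400,300)),0,100,0,0,0)]))
E
```

```text
time_s: 6.25
tcp_pos: [0.4914, -0.229, 0.0416]
tool_rot: [-2.245, -2.194, -0.0]
contact_force: [0.4, -0.2, -1.6]
opening: 0.342
grasp_force: 50.7
time_s: 6.75
tcp_pos: [0.4928, -0.2323, 0.042]
tool_rot: [2.522, 1.872, 0.0]
contact_force: [0.4, 0.1, -1.5]
opening: 0.343
grasp_force: 50.6
6.8 [ 0.49273259 -0.23223372  0.04182957] toolx yaw 73.16248221071791 down -0.9999998076838789
scanner_mid 0.63 [320, 312] [ 0.4874 -0.2459  0.02  ]
scanner_window 0.93 [614, 116] [ 0.6742 -0.1898  0.02  ]
scanner_window 0.69 [316, 131] [ 0.5104 -0.1629  0.02  ]
side scanner_window 0.95 [ 0.458 -0.721  0.05 ]
side scanner_window 0.86 [ 0.515 -0.154  0.05 ]
side scanner_window 0.79 [ 0.647 -0.224  0.05 ]
side scanner_mid 0.89 [ 0.494 -0.238  0.05 ]
side scanner_mid 0.73 [ 0.386 -0.719  0.05 ]
side scanner_mid 0.71 [ 0.611 -0.297  0.05 ]
side label 0.68 [ 0.545 -0.059  0.05 ]
side label 0.41 [ 0.487 -0.245  0.05 ]
top scanner_window 0.89 [ 0.48  -0.693  0.05 ]
top scanner_window 0.7 [ 0.512 -0.166  0.05 ]
top scanner_window 0.63 [ 0.35  -0.073  0.05 ]
top scanner_mid 0.71 [ 0.499 -0.231  0.05 ]
top scanner_mid 0.66 [ 0.395 -0.69   0.05 ]
top scanner_mid 0.64 [ 0.639 -0.253  0.05 ]
top label 0.86 [ 0.556 -0.049  0.05 ]
top label 0.54 [ 0.5   -0.555  0.05 ]
```

View pics/m1.png

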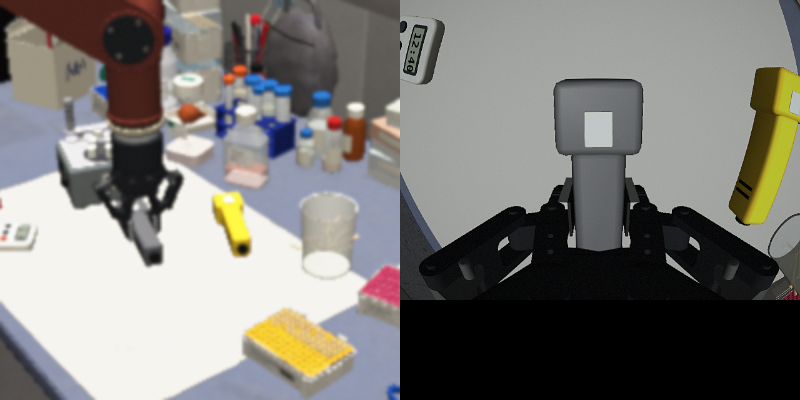

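```bash
python3 -m crank '[{"tx":0,"ty":0,"tz":0,"twist":0,"jaw":1},{"tx":0,"ty":0,"tz":0,"twist":0,"jaw":1},{"tx":0,"ty":0,"tz":0,"twist":0,"jaw":1},{"tx":0,"ty":0,"tz":0,"twist":0,"jaw":1},{"tx":0,"ty":0,"tz":0,"twist":0,"jaw":1},{"tx":0,"ty":0,"tz":0,"twist":0,"jaw":1},{"tx":0,"ty":0,"tz":0,"twist":0,"jaw":1},{"tx":0,"ty":0,"tz":0,"twist":0,"jaw":1}]'
python3 -m crank '[{"tx":0,"ty":0,"tz":0,"twist":0,"jaw":1},{"tx":0,"ty":0,"tz":0,"twist":0,"jaw":1},{"tx":0,"ty":0,"tz":0,"twist":0,"jaw":1},{"tx":0,"ty":0,"tz":0,"twist":0,"jaw":1},{"tx":0,"ty":0,"tz":0,"twist":0,"jaw":1},{"tx":0,"ty":0,"tz":0,"twist":0,"jaw":1}]'
python3 -m crank '[{"tx":-0.1,"ty":0,"tz":0,"twist":0,"jaw":1},{"tx":-0.1,"ty":0,"tz":0,"twist":0,"jaw":1},{"tx":0,"ty":0,"tz":0.04,"twist":0,"jaw":1},{"tx":0,"ty":0,"tz":0.04,"twist":0,"jaw":1},{"tx":0,"ty":0,"tz":0.025,"twist":0,"jaw":1},{"tx":0,"ty":0,"tz":0.01,"twist":0,"jaw":1},{"tx":0,"ty":0,"tz":0.004,"twist":0,"jaw":1},{"tx":0,"ty":0,"tz":0,"twist":0,"jaw":1}]'
```

```text
time_s: 8.25
tcp_pos: [0.4926, -0.2321, 0.0413]
tool_rot: [2.525, 1.87, 0.0]
contact_force: [-1.5, 0.5, -0.7]
opening: 0.34
grasp_force: 50.6
time_s: 8.85
tcp_pos: [0.4926, -0.2321, 0.0413]
tool_rot: [-2.525, -1.87, 0.0]
contact_force: [0.5, -0.1, -1.9]
opening: 0.341
grasp_force: 50.6
time_s: 9.65
tcp_pos: [0.4782, -0.2793, 0.0114]
tool_rot: [-2.524, -1.871, -0.0]
contact_force: [0.9, 1.6, -1.1]
opening: 0.345
grasp_force: 50.6
```

```bash
python3 -m crank '[{"tx":0,"ty":0,"tz":0,"twist":0,"jaw":0.2},{"tx":0,"ty":0,"tz":0,"twist":0,"jaw":-0.4},{"tx":0,"ty":0,"tz":0,"twist":0,"jaw":-1},{"tx":0,"ty":0,"tz":0,"twist":0,"jaw":-1},{"tx":0,"ty":0,"tz":0,"twist":0,"jaw":-1},{"tx":0,"ty":0,"tz":0,"twist":0,"jaw":-1},{"tx":0,"ty":0,"tz":-0.06,"twist":0,"jaw":-1},{"tx":0,"ty":0,"tz":-0.14,"twist":0,"jaw":-1}]'
python3 -m crank '[{"tx":0,"ty":0,"tz":-0.2,"twist":0,"jaw":-1},{"tx":0,"ty":0,"tz":-0.2,"twist":0,"jaw":-1},{"tx":0,"ty":0,"tz":-0.2,"twist":0,"jaw":-1},{"tx":0,"ty":0,"tz":-0.2,"twist":0,"jaw":-1},{"tx":0,"ty":0,"tz":-0.1,"twist":0,"jaw":-1},{"tx":0,"ty":0,"tz":0,"twist":0,"jaw":-1}]'
python3 w.py w3 scanner_mid scanner_window label pivot finger_post
```

```text
time_s: 10.45
tcp_pos: [0.4757, -0.2782, 0.0597]
tool_rot: [-2.519, -1.866, 0.003]
contact_force: [-0.4, -0.6, 0.5]
opening: 1.005
grasp_force: 0.0
time_s: 11.05
tcp_pos: [0.4799, -0.2814, 0.2939]
tool_rot: [2.516, 1.863, 0.005]
contact_force: [0.3, -0.0, -0.4]
opening: 0.999
grasp_force: 0.0
11.1 [ 0.47891328 -0.2806283   0.29042587] toolx yaw 73.05038192165595 down -0.9999802714643771
scanner_mid 0.81 [448, 134] [ 0.6466 -0.252   0.02  ]
scanner_mid 0.56 [317, 195] [ 0.4803 -0.2792  0.02  ]
scanner_window 0.8 [458, 80] [ 0.6762 -0.1934  0.02  ]
scanner_window 0.62 [313, 130] [ 0.4973 -0.2078  0.02  ]
```

View pics/w3.png

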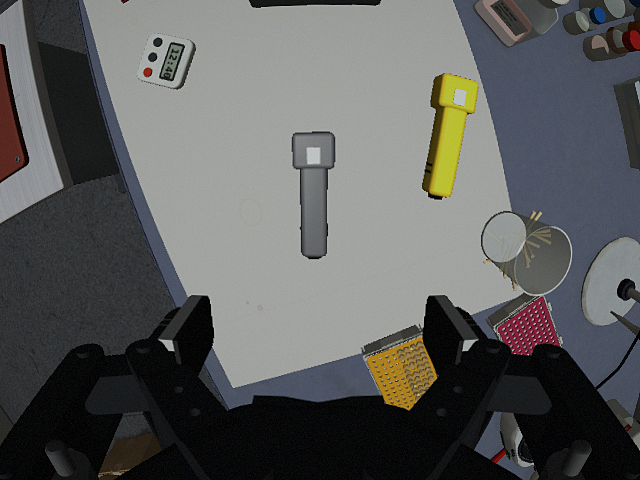

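The scanner lies flat and released, centred at (317,195). Next I move above the finger post, turning the tool 90°.

```bash
python3 -m crank '[{"tx":0.182,"ty":-0.031,"tz":0,"twist":0,"jaw":-1},{"tx":0.182,"ty":-0.031,"tz":0,"twist":0,"jaw":-1},{"tx":0.182,"ty":-0.031,"tz":0,"twist":0,"jaw":-1},{"tx":0.182,"ty":-0.031,"tz":0,"twist":0,"jaw":-1},{"tx":0.182,"ty":-0.031,"tz":0,"twist":0,"jaw":-1},{"tx":0.182,"ty":-0.031,"tz":0,"twist":0,"jaw":-1},{"tx":0.182,"ty":-0.031,"tz":0,"twist":0,"jaw":-1},{"tx":0,"ty":0,"tz":0,"twist":-0.13,"jaw":-1}]'
python3 -m crank '[{"tx":0,"ty":0,"tz":0,"twist":-0.137,"jaw":-1},{"tx":0,"ty":0,"tz":0,"twist":-0.137,"jaw":-1},{"tx":0,"ty":0,"tz":0,"twist":-0.137,"jaw":-1},{"tx":0,"ty":0,"tz":0,"twist":-0.137,"jaw":-1},{"tx":0,"ty":0,"tz":0,"twist":-0.137,"jaw":-1},{"tx":0,"ty":0,"tz":0,"twist":-0.137,"jaw":-1},{"tx":0,"ty":0,"tz":0,"twist":-0.137,"jaw":-1},{"tx":0,"ty":0,"tz":0,"twist":-0.137,"jaw":-1}]'
python3 -m crank '[{"tx":0,"ty":0,"tz":0,"twist":-0.137,"jaw":-1},{"tx":0,"ty":0,"tz":0,"twist":-0.137,"jaw":-1},{"tx":0,"ty":0,"tz":0,"twist":0,"jaw":-1},{"tx":0,"ty":0,"tz":0,"twist":0,"jaw":-1}]'
python3 w.py w4 pivot finger_post
```

```text
time_s: 12.15
tcp_pos: [0.5183, 0.0458, 0.2851]
tool_rot: [-2.383, -2.042, 0.001]
contact_force: [0.8, -0.4, -0.3]
opening: 1.001
grasp_force: 0.0
time_s: 12.95
tcp_pos: [0.5183, 0.0406, 0.285]
tool_rot: [-0.893, -3.009, 0.001]
contact_force: [0.4, 0.2, -0.1]
opening: 1.0
grasp_force: 0.0
time_s: 13.35
tcp_pos: [0.5185, 0.0406, 0.2856]
tool_rot: [-0.469, -3.105, 0.0]
contact_force: [-0.1, 0.1, -0.6]
opening: 1.003
grasp_force: 0.0
13.4 [0.51863879 0.04057073 0.28578758] toolx yaw 162.8482173256957 down -0.9999989864314792
pivot 0.74 [322, 338] [0.615  0.0149 0.142 ]
finger_post 0.77 [321, 231] [0.5218 0.042  0.142 ]
```

View pics/w4.png

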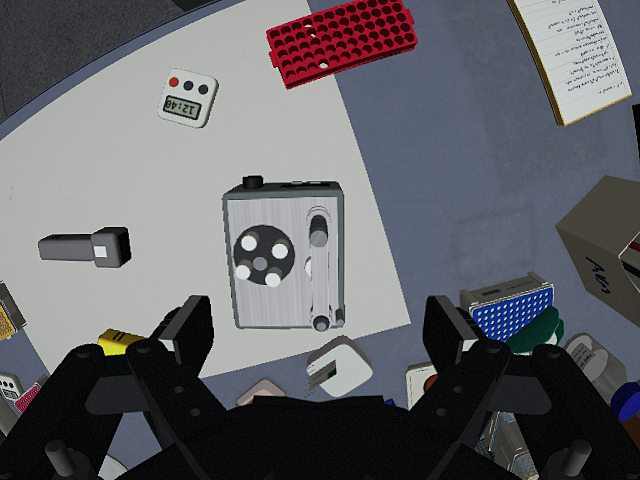

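Post top at (319,243) and pivot at (321,325), 97 mm apart (100 given). I descend over the post and grip.

```bash
python3 -m crank '[{"tx":-0.004,"ty":0.008,"tz":0.08,"twist":0,"jaw":-1},{"tx":0,"ty":0,"tz":0.12,"twist":0,"jaw":-1},{"tx":0,"ty":0,"tz":0.12,"twist":0,"jaw":-1},{"tx":0,"ty":0,"tz":0.12,"twist":0,"jaw":-1},{"tx":0,"ty":0,"tz":0.12,"twist":0,"jaw":-1},{"tx":0,"ty":0,"tz":0.08,"twist":0,"jaw":-1},{"tx":0,"ty":0,"tz":0.014,"twist":0,"jaw":-1},{"tx":0,"ty":0,"tz":0,"twist":0,"jaw":-1}]'
python3 -m crank '[{"tx":0,"ty":0,"tz":0,"twist":0,"jaw":0.4},{"tx":0,"ty":0,"tz":0,"twist":0,"jaw":1},{"tx":0,"ty":0,"tz":0,"twist":0,"jaw":1},{"tx":0,"ty":0,"tz":0,"twist":0,"jaw":1},{"tx":0,"ty":0,"tz":0,"twist":0,"jaw":1},{"tx":0,"ty":0,"tz":0,"twist":0,"jaw":1},{"tx":0,"ty":0,"tz":0,"twist":0,"jaw":1},{"tx":0,"ty":0,"tz":0,"twist":0,"jaw":1}]' 40
```

```text
time_s: 14.3
tcp_pos: [0.5202, 0.0422, 0.1227]
tool_rot: [-0.464, -3.106, 0.0]
contact_force: [0.4, 0.2, -0.1]
opening: 1.001
grasp_force: 0.0
time_s: 15.1
tcp_pos: [0.5206, 0.0419, 0.1236]
tool_rot: [0.463, 3.107, -0.001]
contact_force: [-2.6, -2.6, 4.8]
opening: 0.151
grasp_force: 39.0
```

The post is gripped (opening about 13 mm for the 14 mm post). I swing along the arc.

```bash
python3 -m crank '[{"tx":-0.001,"ty":0.014,"tz":0,"twist":0.033,"jaw":1},{"tx":-0.001,"ty":0.027,"tz":0,"twist":0.065,"jaw":1},{"tx":-0.001,"ty":0.027,"tz":0,"twist":0.065,"jaw":1},{"tx":-0.001,"ty":0.027,"tz":0,"twist":0.065,"jaw":1},{"tx":-0.001,"ty":0.027,"tz":0,"twist":0.065,"jaw":1},{"tx":-0.001,"ty":0.014,"tz":0,"twist":0.033,"jaw":1},{"tx":0,"ty":0,"tz":0,"twist":0,"jaw":1},{"tx":0,"ty":0,"tz":0,"twist":0,"jaw":1}]'
python3 - <<'E'
from h import *
o=get_obs();t=o["tcp_pos"];d=t[:2]-np.array([.616,.014]);M=R.from_rotvec(o["tool_rot"]).as_matrix()
print(t,"r",np.hypot(*d),"open",np.radians(163.5)-np.arctan2(d[1],d[0]),"F tool",M.T@o["contact_force"],np.degrees(np.arctan2(M[1,0],M[0,0])))
E
```

```text
time_s: 15.9
tcp_pos: [0.5358, 0.0727, 0.1236]
tool_rot: [-0.983, -2.983, -0.0]
contact_force: [-5.4, -0.3, 8.8]
opening: 0.146
grasp_force: 39.3
[0.53576352 0.07270179 0.12357742] r 0.09941726537565578 open 0.3436477739381578 F tool [ 4.11471904 -3.45398471 -8.81115465] 143.51589364594568
```

```bash
python3 -m crank '[{"tx":-0.001,"ty":0.014,"tz":0,"twist":0.033,"jaw":1},{"tx":-0.001,"ty":0.027,"tz":0,"twist":0.065,"jaw":1},{"tx":-0.001,"ty":0.027,"tz":0,"twist":0.065,"jaw":1},{"tx":-0.001,"ty":0.027,"tz":0,"twist":0.065,"jaw":1},{"tx":-0.001,"ty":0.027,"tz":0,"twist":0.065,"jaw":1},{"tx":-0.001,"ty":0.027,"tz":0,"twist":0.065,"jaw":1},{"tx":-0.001,"ty":0.027,"tz":0,"twist":0.065,"jaw":1},{"tx":-0.001,"ty":0.014,"tz":0,"twist":0.033,"jaw":1}]'
python3 -m crank '[{"tx":-0.001,"ty":0.014,"tz":0,"twist":0.033,"jaw":1},{"tx":-0.001,"ty":0.014,"tz":0,"twist":0.033,"jaw":1},{"tx":0,"ty":0.01,"tz":0,"twist":0.02,"jaw":1},{"tx":0,"ty":0,"tz":0,"twist":0,"jaw":1},{"tx":0,"ty":0,"tz":0,"twist":0,"jaw":1}]'
cat > f.py <<'E'
from h import *
o=get_obs();t=o["tcp_pos"];d=t[:2]-np.array([.616,.014]);M=R.from_rotvec(o["tool_rot"]).as_matrix()
print(t,"r",np.hypot(*d),"open",np.radians(163.5)-np.arctan2(d[1],d[0]),"F tool",M.T@o["contact_force"],np.degrees(np.arctan2(M[1,0],M[0,0])))
E
python3 f.py
```

```text
time_s: 16.7
tcp_pos: [0.572, 0.104, 0.1236]
tool_rot: [-1.662, -2.662, -0.002]
contact_force: [-7.4, 5.9, 8.9]
opening: 0.152
grasp_force: 39.5
time_s: 17.2
tcp_pos: [0.5805, 0.1079, 0.1236]
tool_rot: [-1.777, -2.586, -0.003]
contact_force: [-6.7, 8.3, 9.3]
opening: 0.151
grasp_force: 39.4
[0.58047849 0.10789349 0.12362412] r 0.10038807178324621 open 0.9211413783005853 F tool [10.17298042 -3.23768485 -9.21872646] 111.02593556151251
```

```bash
python3 -m crank '[{"tx":-0.004,"ty":0.01,"tz":0,"twist":0.02,"jaw":1},{"tx":-0.002,"ty":0.01,"tz":0,"twist":0.02,"jaw":1},{"tx":0,"ty":0,"tz":0,"twist":0,"jaw":1},{"tx":0,"ty":0,"tz":0,"twist":0,"jaw":1}]'
python3 f.py
```

```text
time_s: 17.6
tcp_pos: [0.5848, 0.1095, 0.1237]
tool_rot: [-1.829, -2.547, -0.003]
contact_force: [-12.2, 11.5, 9.5]
opening: 0.151
grasp_force: 39.7
[0.58476098 0.10949844 0.12365354] r 0.10047800255903712 open 0.9666728924871464 F tool [14.8890414  -7.86927453 -9.39588292] 108.63990612974504
```

```bash
python3 -m crank '[{"tx":0.006,"ty":0.01,"tz":0,"twist":0.01,"jaw":1},{"tx":0.004,"ty":0.006,"tz":0,"twist":0,"jaw":1},{"tx":0,"ty":0,"tz":0,"twist":0,"jaw":1},{"tx":0,"ty":0,"tz":0,"twist":0,"jaw":1},{"tx":0,"ty":0,"tz":0,"twist":0,"jaw":1},{"tx":0,"ty":0,"tz":0,"twist":0,"jaw":1}]'
python3 f.py
python3 w.py w5 scanner_mid pivot finger_post
```

```text
time_s: 18.2
tcp_pos: [0.5854, 0.1099, 0.1234]
tool_rot: [-1.841, -2.536, 0.009]
contact_force: [-21.5, -1.8, 18.3]
opening: 0.153
grasp_force: 41.3
[0.58537483 0.10988697 0.12344675] r 0.10065889126686056 open 0.9736690855283971 F tool [  5.00790459 -21.21570405 -18.07029608] 108.02133232690085
18.25 [0.58538207 0.10987312 0.12346208] toolx yaw 108.01688225072361 down -0.9999514477290988
finger_post 0.92 [319, 335] [0.5851 0.1069 0.142 ]
```

View pics/w5.png

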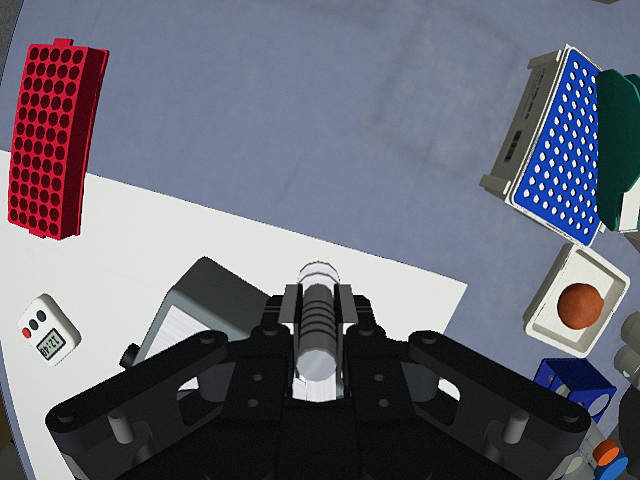

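The post is held between the pads at about (319,360). The tangential force rose from 8 to 21 N over the last 0.7 mm, so the arm is against its stop.

```bash
python3 -c "
from plant import *
print(sign_off())"
```

```text
the job is handed in; nothing more can be done
None
```

I scanned the label and laid the scanner flat on the bench. The pressure arm is held at its stop against its spring, and I handed the job in at about 18 s; sign-off gave no verdict.

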